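Hang the supply pail on the bench hook by its bail

TASK

The small steel supply pail stands on the skills-lab table with its swing handle folded down towards the robot. With a fingertip, lightly and without pinching it, swing the handle up until it stands upright, leaving the pail standing where it is; then lift the pail by the handle, keeping it level, and, coming in from the front, hang it on the twin-prong hook of the bench stand with the handle's grip resting in the dips of both prongs. Let it down gently, without dropping it: the hook's height is not known exactly, so feel for it, never press hard on the hook, do not knock the other things about, and leave the pail hanging free and still.

Things in the scene. Friction and masses are not known exactly. Their poses are not given: they have to be found in the camera images.
- pail: Loose open steel pail holding rolls of tape, 95 mm high, outside radius 45 mm at the foot, 55 mm at the rim; 0.4 to 0.65 kg with its swing handle. Origin: centre of its underside; z up; x points away from the side to which the handle is folded (robot to pail, yaw within 0.4 rad).
- bail_pivot (a point): Pivot line of the handle: point 85 mm over the pail's origin; pivot along the pail's y. Ears 64 mm either side. The handle is a square U of 6 mm wire, starting level on the pail's -x side or up to 0.3 rad above level; it swings up to a stop 0.1 rad past upright. Slightly stiff (0.035 N m, under 1 N at the grip), it stays where left.
- bail_grip (a point): Centre of the handle's straight black round grip, 12 mm thick, 112 mm long, along its y axis (= pail's y). It lies 100 mm from the pivot line: folded, 39 mm clear outside the rim with free space below; upright, 185 mm above the pail's underside, 90 mm above the rim.
- stand: Fixed bench stand: base plate 140 x 180 x 14 mm, 18 mm post 280 mm high; origin on the post axis at table level, z up. Clamped to the post, a rigid hook: two level parallel 8 mm steel prongs reaching 183 mm to the stand's -x side, at y = -32 and +32 mm (56 mm clear between; fingers on the middle of the grip pass). More than 20 N on the hook is too hard.
- under_dips (a point): Table point below the seated grip's centre: x = -130 mm, y = 0 in the stand's frame, axes alike. Each prong has a V dip here, 10 mm deep; outside it a 30 mm run, then a tip 10 mm above it. Hook height unknown: the seated grip's axis is 214 to 244 mm above the table: feel for it. With its axis 265 to 282 mm up, the grip passes in over any tip from the front, prongs above the rim.
- sanitizer: Bystander: green pump bottle, 62 mm in diameter, 163 mm high. Origin: centre of its underside.
- tape_roll: Bystander: roll of white tape lying flat, 60 mm in diameter, 24 mm high. Origin: centre of its underside.
- specimen_jar: Bystander: small clear jar with an orange cap, 48 mm in diameter, 60 mm high. Origin: centre of its underside.

How it is judged:
By the outcome, as a careful person would: the job done as asked, in the order asked, and still so for the second after the job is handed in, with the robot touching nothing.
It also fails if it takes over 72 s, if anything falls off the work surface, if the arm or the gripper's body presses on something with over 40 N, if the wrist force passes 120 N, or if a joint passes its speed limit or range.

ROBOT

A 6-joint arm with a two-finger parallel gripper is mounted at the origin on the work surface. World frame = base frame: x ahead of the robot, y to its left, z up, the work surface at z = 0. Lengths are in m, angles in rad, forces in N, time in s.
With the tool pointing down it reaches from about 0.275 to 0.825 m from the base axis. Payload 4.9 kg.
Tool frame: the origin (TCP) lies at the very end of the fingers, on their centre line; the grasp point (between the pads) lies behind it (env.hold_point_z is the z of the grasp point in the tool frame, in m); z points along the fingers, y is the direction in which the jaws open and shut (so a half turn about z gives the same grasp; the last joint's range is limited). The gripper opens to 85 mm and grips with 20 to 120 N. Pads are 22 mm wide; open, the fingers measure 114 mm over their backs; the gripper's body (76 mm by 85 mm) begins 54 mm behind the grasp point. The pads swing forward as they close: fully open they stand 13 mm farther back than shut.
Start: joints at [1.103, 0.326, -0.193, 1.052, 0, 1.437], TCP at [0.18, 0.52, 0.231] pointing down, gripper open.
Joint ranges: [-2.65, 2.65], [-0.97, 1.79], [-1.3, 1.35], [-1.93, 2.1], [-1.47, 1.37], [-3.14, 3.14]. Speed limits (rad/s): [2.57, 2.57, 3.14, 3.14, 3.14, 3.14].

INTERFACE

Orientations are given as a unit quaternion [x, y, z, w].
In Python, from cell import env gives the robot as it stands.
- The arm moves only by the shell command python3 -m pendant 'ROWS' [FORCE]. ROWS is JSON, a list of rows, each a list of 3 entries, a list of its own where there are three numbers: the turn, a rotation vector about the world's x, y, z in rad, then the shift along the world's x, y, z in m, then the closure in counts, from 0 (fully open) to 255 (shut). A call has 1 to 5 rows; each row shifts and turns the commanded pose from where the row before left it; what a row does not reach is not made up. A row lasts 1/10 s, in which the tool goes at most 50 mm and 8.59 degrees, less where a joint would pass 70% of its speed; a pose out of reach is approached as far as the arm can. A call with a gripper value outside its range is refused whole. The fingers move at their own pace and stop on an object; FORCE is the grip in N (left out, the last holds). Time passes only in rows, so rows that do not move let the fingers close. It gives the time, the measured TCP pose, the force and the opening at its end, in the units of the state.
- env.get_state(): the state, without advancing time (a new reading comes with each control period).
- env.grab_frame(name): name is "scene" or "top" or "wrist"; returns a dict with "pixels" (400x640x3 uint8, red, green, blue), "range_z" (400x640 float32, m along the optical axis (not along the pixel's ray), 0 where there is no reading), "mtx" (3x3 intrinsics, pixels), "k1" (the pictures are not rectified: a ray, as slopes to the right and down, at radius r is drawn at 1 + k1 r^2 times it, then the intrinsics apply), "eye" and "orientation" of the camera in the world. Camera axes: x right, y down, z forward; pixel columns grow to the right and rows downward; lengths in m; the calibration is good to about 2 mm. A picture is of the moment at which its call begins.
- env.sign_off(): hands the job in, once; it reports no verdict.
The state is a dict: "time_s": time; "joint_pos": joint angles; "dq": joint speeds; "tau": joint torques, N m; "ee_pos": TCP position; "tool_rot": TCP orientation; "contact_force": force on the tool from outside, world axes, zero at the start; "torque": the same for the moment, N m; "finger_gap": finger opening in m.
Only numpy, scipy, OpenCV 4.12 (cv2) and the standard library are available. Lean on these libraries where they do the work, as an engineer would, in place of code of your own. Each camera call takes 0.05 s, during which the arm holds its last target.

## Working session

There is one attempt and no reset: what is moved stays moved. The work goes in short steps, Python scripts to look and compute and a shell command to move; the robot and the scene stay as the last step left them, time stands still between calls to the robot, and variables do not carry over. Pictures are saved under pics/ and viewed, and the job is handed in when it is done.

```bash
ls; mkdir -p pics
cat > h.py <<'E'
import numpy as np,cv2
from cell import env
from scipy.spatial.transform import Rotation as R
def snap(n,tag):
    f=env.grab_frame(n); np.savez(f'pics/{tag}.npz',**{k:np.array(v) for k,v in f.items()})
    cv2.imwrite(f'pics/{tag}.png',f['pixels'][:,:,::-1]); return f
def load(tag): return dict(np.load(f'pics/{tag}.npz'))
def cloud(f):
    h,w=f['range_z'].shape; u,v=np.meshgrid(np.arange(w),np.arange(h))
    return pts(f,u.ravel(),v.ravel(),f['range_z'].ravel()).reshape(h,w,3)
def pts(f,u,v,z=None):
    K=f['mtx'];k=float(f['k1'])
    u=np.atleast_1d(u).astype(float);v=np.atleast_1d(v).astype(float)
    if z is None: z=f['range_z'][v.astype(int),u.astype(int)]
    p=cv2.undistortPoints(np.stack([u,v],-1)[:,None],K,np.array([k,0,0,0.])).reshape(-1,2)
    c=np.c_[p,np.ones(len(p))]*np.asarray(z)[:,None]
    return R.from_quat(f['orientation']).apply(c)+f['eye'] if np.size(f['orientation'])==4 else c@np.array(f['orientation']).T+f['eye']
def crop(tag,u0,v0,u1,v1,s,out):
    im=cv2.imread(f'pics/{tag}.png')[v0:v1,u0:u1]; cv2.imwrite(f'pics/{out}.png',cv2.resize(im,None,fx=s,fy=s,interpolation=cv2.INTER_CUBIC))
E
python3 - <<'E'
from h import *
s=env.get_state(); print(s, env.hold_point_z)
for n in ['scene','top','wrist']:
    f=snap(n,n+'0'); print(n,f['eye'],f['orientation'],f['k1'],f['mtx'])
E
```

```text
pics
{'time_s': 0.0, 'joint_pos': array([ 1.10281878e+00,  3.26937810e-01, -1.93577669e-01,  1.05202905e+00,
        3.53153302e-05,  1.43660958e+00]), 'dq': array([ 0.00120152, -0.00075282,  0.00016542, -0.00011281,  0.00103433,
        0.00020572]), 'tau': array([ 1.92069063e-03, -4.43396330e+01,  2.62442976e+01,  1.54009386e-02,
        1.18513617e-05, -5.16448111e-06]), 'ee_pos': array([0.17989905, 0.51912369, 0.23050752]), 'tool_rot': array([ 1.66121643e-01,  9.86104880e-01, -8.29543182e-04, -2.76081075e-04]), 'contact_force': array([ 0.74700857, -0.45980887, -0.62115783]), 'torque': array([-0.00283522, -0.0034538 , -0.03321098]), 'finger_gap': 0.0851282555550367} -0.0187
scene [ 1.37008103 -0.14097942  0.68958726] [ 0.71722383  0.54396764 -0.25918401 -0.35001833] -0.1265214557806428 [[502.77221247   0.         314.43411932]
 [  0.         502.77221247 198.07821638]
 [  0.           0.           1.        ]]
top [0.47778745 0.09575361 1.13947997] [ 0.71076124 -0.70169786  0.03185103 -0.03773688] -0.09042884052701657 [[432.85102187   0.         323.62500654]
 [  0.         432.85102187 200.73289458]
 [  0.           0.           1.        ]]
wrist [0.10381993 0.54632436 0.37278919] [0.80451033 0.57243277 0.09127486 0.12943246] -0.0037846168235104415 [[279.92640975   0.         327.14483889]
 [  0.         279.92640975 199.80001417]
 [  0.           0.           1.        ]]
```

View pics/scene0.png

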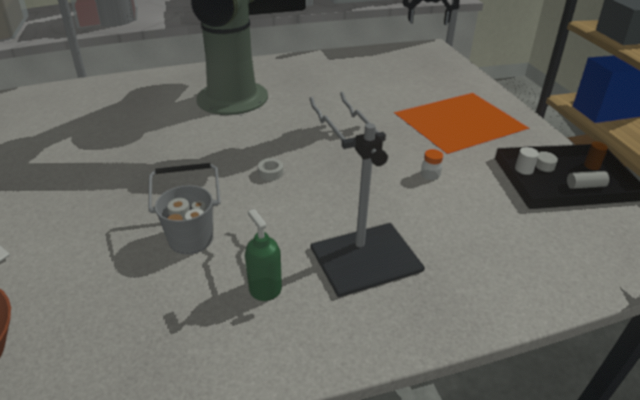

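View pics/top0.png

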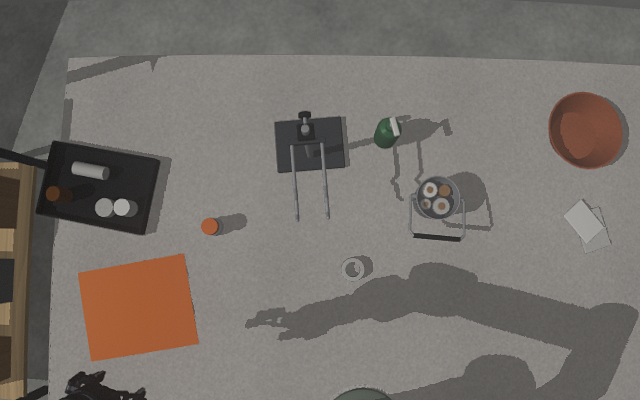

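View pics/wrist0.png

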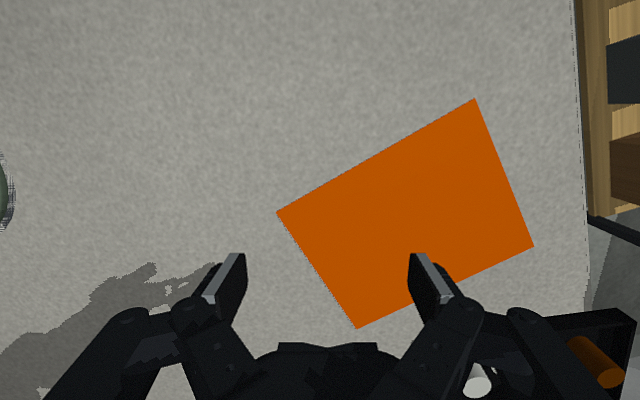

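The scene view shows the pail near (187,220) and the stand near (365,200). In the top view the pail is at (438,198), with its grip running from (413,236) to (462,240). The prongs run from (293,145) to (297,220) and from (322,143) to (327,219).

Run:
```python
from h import *
crop('top0',370,110,500,260,5,'t_pail'); crop('top0',260,100,360,290,4,'t_stand')
f=load('top0')
for n,u,v in [('gripL',414,236),('gripM',438,238),('gripR',461,240),('tipL',297,219),('tipR',327,218),('rootL',293,148),('rootR',322,146),('sanit',386,133),('tape',344,268),('jar',210,227),('pailc',438,198),('table',400,300),('post',305,128)]:
    print(n,pts(f,u,v).round(4))
C=cloud(f)
# pail rim points: height 0.085-0.1
m=(C[...,2]>.088)&(C[...,2]<.1); vv,uu=np.nonzero(m); s=(uu>405)&(uu<470)&(vv>170)&(vv<230)
P=C[vv[s],uu[s]]; print(len(P)); 
A=np.c_[2*P[:,:2],np.ones(len(P))]; x=np.linalg.lstsq(A,(P[:,:2]**2).sum(1),rcond=None)[0]; print('rim',x[:2],np.sqrt(x[2]+x[:2]@x[:2]))
```

```text
gripL [[ 0.4978 -0.1105  0.1123]]
gripM [[ 0.4936 -0.1679  0.1125]]
gripR [[ 0.4906 -0.2581  0.0006]]
tipL [[0.5273 0.1583 0.2469]]
tipR [[0.5301 0.0963 0.2482]]
rootL [[0.6773 0.1699 0.2433]]
rootR [[0.6819 0.1087 0.2448]]
sanit [[ 0.7463 -0.0443  0.1129]]
tape [[0.4157 0.0514 0.0224]]
jar [[0.5145 0.3907 0.0578]]
pailc [[ 0.5934 -0.1791  0.0731]]
table [[ 0.3331 -0.0962  0.    ]]
post [[0.7112 0.1434 0.2788]]
353
rim [ 0.58164438 -0.17188246] 0.06061534802572159
```

View pics/t_pail.png

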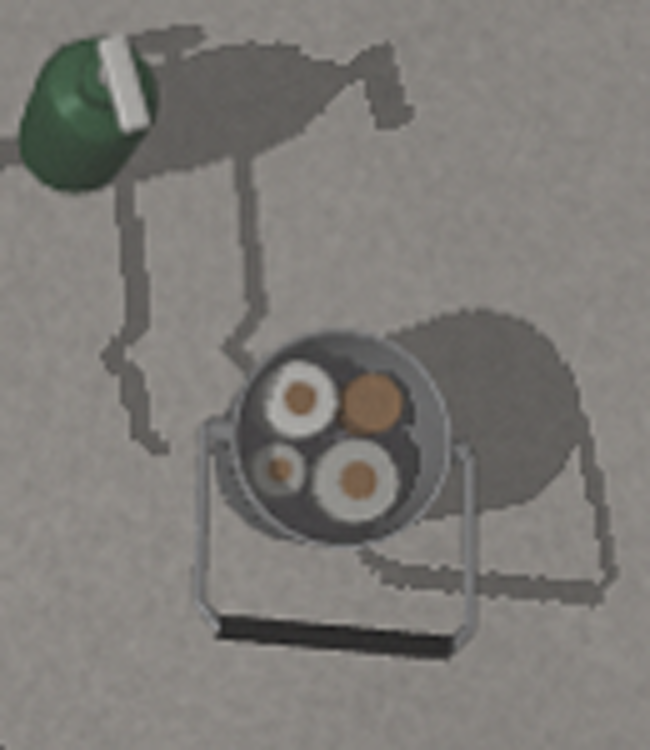

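View pics/t_stand.png

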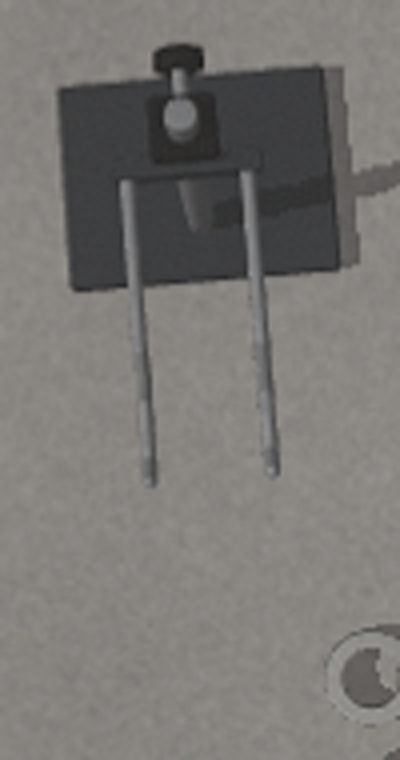

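```bash
cat >> h.py <<'E'
def onplane(f,u,v,z):
    a=pts(f,u,v,np.ones(np.size(u))); d=a-f['eye']; t=(z-f['eye'][2])/d[:,2]; return f['eye']+d*t[:,None]
E
python3 - <<'E'
from h import *
f=load('top0');C=cloud(f)
c=lambda x,y:(370+(x+.5)/5-.5,110+(y+.5)/5-.5)
def op(x,y,z): return onplane(f,*c(x,y),z)[0].round(4)
for p in [(237,436),(450,436),(343,330),(343,543),(343.5,436.5)]: print('rim',op(*p,.095))
for p in [(205,427),(466,452)]: print('ear',op(*p,.085))
# grip pixels
g=f['pixels'].astype(int).sum(2)
vv,uu=np.nonzero((C[...,2]>.095)&(C[...,2]<.125)); s=(uu>408)&(uu<468)&(vv>228)&(vv<246)
vv,uu=vv[s],uu[s]; P=C[vv,uu]; print(len(P),P[:,2].min(),P[:,2].max(),np.percentile(P[:,2],[10,50,90]))
d=g[vv,uu]<150; Q=P[d]; print(d.sum(),Q.mean(0)); c0=Q[:,:2].mean(0); U,S,V=np.linalg.svd(Q[:,:2]-c0); print('dir',V[0],'len',np.ptp((Q[:,:2]-c0)@V[0]), 'mid',c0+V[0]*(((Q[:,:2]-c0)@V[0]).max()+((Q[:,:2]-c0)@V[0]).min())/2, 'w',np.ptp((Q[:,:2]-c0)@V[1]))
# prongs
cs=[]
for a,b in [(286,308),(314,336)]:
    vv,uu=np.nonzero((C[...,2]>.21)&(C[...,2]<.275)); s=(uu>a)&(uu<b)&(vv>142)&(vv<224); P=C[vv[s],uu[s]]
    k=np.polyfit(P[:,0],P[:,1],1); P=P[np.argsort(P[:,0])]; print('prong',k,'x',P[0,0],P[-1,0],len(P))
    for x in np.arange(.5,.7,.01):
        q=P[abs(P[:,0]-x)<.005]; 
        if len(q): print(round(x,3),len(q),np.median(q[:,2]).round(4),q[:,2].max().round(4),np.median(q[:,1]).round(4))
# base plate
vv,uu=np.nonzero((C[...,2]>.010)&(C[...,2]<.018)); s=(uu>265)&(uu<355)&(vv>105)&(vv<180); P=C[vv[s],uu[s]]
import cv2
print(cv2.minAreaRect(P[:,:2].astype(np.float32)))
# caps
for n,a,b,cc,dd,z0,z1 in [('tape',335,370,250,285,.018,.03),('jar',198,225,214,240,.05,.07),('san',365,410,110,155,.1,.17)]:
    vv,uu=np.nonzero((C[...,2]>z0)&(C[...,2]<z1)); s=(uu>a)&(uu<b)&(vv>cc)&(vv<dd); P=C[vv[s],uu[s]]; print(n,P.min(0),P.max(0),len(P))
E
```

```text
rim [ 0.5933 -0.1219  0.095 ]
rim [ 0.5947 -0.2269  0.095 ]
rim [ 0.6463 -0.1748  0.095 ]
rim [ 0.5418 -0.1734  0.095 ]
rim [ 0.5938 -0.1743  0.095 ]
ear [ 0.5987 -0.1082  0.085 ]
ear [ 0.588  -0.2379  0.085 ]
278 0.10029519411745391 0.11655067569559141 [0.10572197 0.11026161 0.1131694 ]
175 [ 0.49601296 -0.16436489  0.11122316]
dir [-0.07502049 -0.99718199] len 0.10883784854372605 mid [ 0.49596755 -0.1649684 ] w 0.009799121549081958
prong [0.05591699 0.13128637] x 0.5231643814420592 0.6886048102524047 337
0.52 2 0.246 0.247 0.1593
0.53 20 0.2455 0.2496 0.1593
0.54 20 0.2378 0.242 0.1601
0.55 18 0.2382 0.2394 0.1613
0.56 16 0.2389 0.2414 0.1615
0.57 20 0.2357 0.2394 0.163
0.58 17 0.2311 0.2342 0.1644
0.59 22 0.2399 0.2458 0.1642
0.6 19 0.2442 0.2473 0.166
0.61 14 0.2436 0.2464 0.1664
0.62 20 0.2436 0.246 0.1676
0.63 19 0.2437 0.2474 0.1687
0.64 17 0.2441 0.2462 0.1691
0.65 18 0.2429 0.2473 0.1713
0.66 18 0.243 0.247 0.1715
0.67 17 0.2438 0.2458 0.1738
0.68 23 0.2433 0.2496 0.1723
0.69 37 0.2449 0.2489 0.1614
prong [0.10251712 0.04008406] x 0.53009975161966 0.6905467637378707 296
0.53 11 0.2477 0.2483 0.0943
0.54 16 0.2418 0.2484 0.0954
0.55 18 0.2382 0.2421 0.0966
0.56 20 0.238 0.242 0.0978
0.57 18 0.2373 0.2408 0.0989
0.58 16 0.2326 0.2383 0.1001
0.59 20 0.2329 0.2402 0.1002
0.6 18 0.243 0.2471 0.1014
0.61 20 0.2437 0.2461 0.1026
0.62 18 0.2436 0.248 0.1037
0.63 17 0.2443 0.2474 0.1039
0.64 19 0.2426 0.2467 0.106
0.65 18 0.2438 0.2468 0.1062
0.66 18 0.2436 0.2465 0.1074
0.67 17 0.2436 0.2464 0.1085
0.68 19 0.2433 0.2469 0.1088
0.69 13 0.2411 0.2468 0.1131
((0.740332841873169, 0.14709603786468506), (0.13874451816082, 0.1795721799135208), 5.574747562408447)
tape [ 3.85378510e-01 -1.15551423e-04  1.80111963e-02] [0.44161622 0.05904322 0.0282633 ] 259
jar [0.49682308 0.3710131  0.05015232] [0.5372327  0.41529147 0.06467142] 240
san [ 0.72742658 -0.0796042   0.10035044] [ 0.78628443 -0.02628795  0.16638776] 384
```

```bash
python3 -m pendant '[[[0,0,-0.066],[0.007,-0.022,0],255],[[0,0,-0.132],[0.015,-0.045,0],255],[[0,0,-0.132],[0.015,-0.045,0],255],[[0,0,-0.132],[0.015,-0.045,0],255],[[0,0,-0.132],[0.015,-0.045,0],255]]' 20
python3 -m pendant '[[[0,0,-0.132],[0.015,-0.045,0],255],[[0,0,-0.132],[0.015,-0.045,0],255],[[0,0,-0.132],[0.015,-0.045,0],255],[[0,0,-0.132],[0.015,-0.045,0],255],[[0,0,-0.132],[0.015,-0.045,0],255]]'
python3 -m pendant '[[[0,0,-0.066],[0.015,-0.045,0],255],[[0,0,0],[0.015,-0.045,0],255],[[0,0,0],[0.015,-0.045,0],255],[[0,0,0],[0.015,-0.045,0],255],[[0,0,0],[0.015,-0.045,0],255]]'
python3 - <<'E'
from h import *
s=env.get_state(); print(s['ee_pos'],R.from_quat(s['tool_rot']).as_matrix().round(3),s['joint_pos'].round(3),s['contact_force'],s['finger_gap'])
E
```

```text
time_s: 0.65
ee_pos: [0.2472, 0.3159, 0.231]
tool_rot: [0.449, 0.893, -0.0, 0.0]
contact_force: [0.8, 0.0, 0.9]
finger_gap: 0.0122
time_s: 1.15
ee_pos: [0.3223, 0.0909, 0.2314]
tool_rot: [0.715, 0.699, 0.0, 0.0]
contact_force: [0.3, -0.0, 0.9]
finger_gap: 0.0002
time_s: 1.65
ee_pos: [0.3973, -0.1344, 0.2313]
tool_rot: [0.736, 0.677, 0.0, 0.0]
contact_force: [0.8, -0.2, 0.1]
finger_gap: -0.0003
[ 0.3972649  -0.1344204   0.23126036] [[ 0.084  0.996  0.   ]
 [ 0.996 -0.084  0.   ]
 [ 0.     0.    -1.   ]] [-0.503  0.083 -0.504  0.984  0.     1.152] [ 0.82204464 -0.2387015   0.09959787] -0.00025719778870469007
```

```bash
python3 -m pendant '[[[-0.011,-0.1305,0],[0.001,-0.004,-0.012],255],[[-0.011,-0.1305,0],[0.001,-0.004,-0.012],255],[[-0.011,-0.1305,0],[0.001,-0.004,-0.012],255],[[-0.011,-0.1305,0],[0.001,-0.004,-0.012],255],[[-0.011,-0.1305,0],[0.001,-0.004,-0.012],255]]'
python3 -m pendant '[[[-0.011,-0.1305,0],[0.001,-0.004,-0.012],255],[[0,0,0],[0,0,0],255]]'
python3 - <<'E'
from h import *
s=env.get_state(); print(s['ee_pos'],R.from_quat(s['tool_rot']).as_matrix().round(3),s['joint_pos'].round(3),s['contact_force'],s['finger_gap'])
for n in ['wrist','scene','top']: snap(n,n+'1')
crop('scene1',60,20,380,260,2.5,'s1c')
E
```

```text
time_s: 2.15
ee_pos: [0.4022, -0.1523, 0.172]
tool_rot: [0.696, 0.641, 0.219, 0.24]
contact_force: [-0.1, -1.2, -1.8]
finger_gap: 0.0003
time_s: 2.35
ee_pos: [0.3996, -0.1538, 0.1562]
tool_rot: [0.685, 0.626, 0.253, 0.272]
contact_force: [-1.5, 0.7, -1.3]
finger_gap: 0.0
[ 0.3995916  -0.15381758  0.1561664 ] [[ 0.088  0.72   0.688]
 [ 0.996 -0.068 -0.057]
 [ 0.006  0.69  -0.723]] [-0.941 -0.123 -1.282 -0.147  0.55   0.882] [-1.54976977  0.65306178 -1.27894134] 3.0518514286147775e-05
```

View pics/s1c.png

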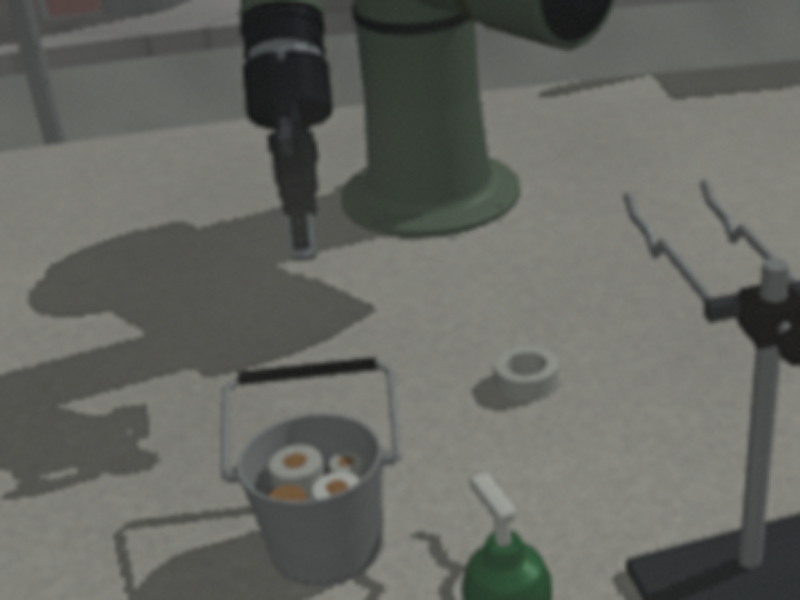

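View pics/wrist1.png

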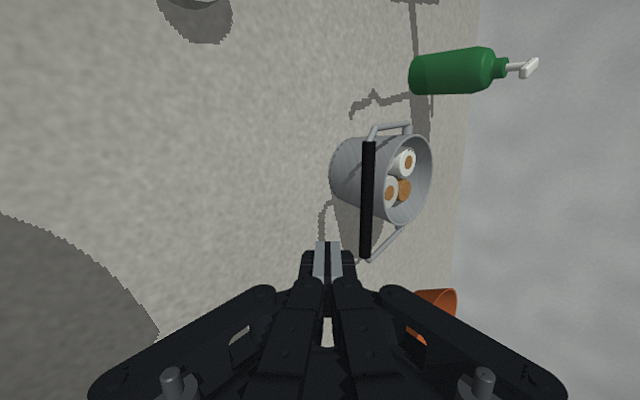

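```bash
python3 -m pendant '[[[0,0,0],[0.010,-0.002,-0.0186],255],[[0,0,0],[0.0145,-0.002,-0.0186],255],[[0,0,0],[0.0145,-0.002,-0.0186],255],[[0,0,0],[0.0145,-0.002,-0.0186],255],[[0,0,0],[0.0145,-0.002,-0.0186],255]]'
python3 -m pendant '[[[0,0,0],[0,0,0],255]]'
python3 - <<'E'
from h import *
s=env.get_state(); print(s['ee_pos'],R.from_quat(s['tool_rot']).as_matrix().round(3),s['joint_pos'].round(3),s['contact_force'],s['finger_gap'])
p=s['ee_pos']-[.5936,-.1738,0]; px=np.array([.9966,-.083,0]);py=np.array([.083,.9966,0])
print('pail frame',p@px,p@py,p[2])
for n in ['wrist','scene','top']: snap(n,n+'2')
crop('scene2',100,90,300,260,3.5,'s2c')
E
```

```text
time_s: 3.0
ee_pos: [0.4763, -0.1686, 0.0685]
tool_rot: [0.681, 0.629, 0.253, 0.275]
contact_force: [-0.5, -0.5, -0.5]
finger_gap: -0.0
time_s: 3.1
ee_pos: [0.4757, -0.1678, 0.0666]
tool_rot: [0.682, 0.63, 0.253, 0.273]
contact_force: [-0.1, 0.4, -1.0]
finger_gap: 0.0001
[ 0.47565915 -0.1677956   0.06658822] [[ 0.079  0.72   0.689]
 [ 0.997 -0.058 -0.053]
 [ 0.002  0.691 -0.723]] [-0.76   0.367 -1.271 -0.705  0.451  1.042] [-0.13599215  0.38298217 -1.03260113] 6.0218304698369426e-05
pail frame -0.1180382156673053 -0.003805108784256351 0.06658821957915334
```

View pics/s2c.png

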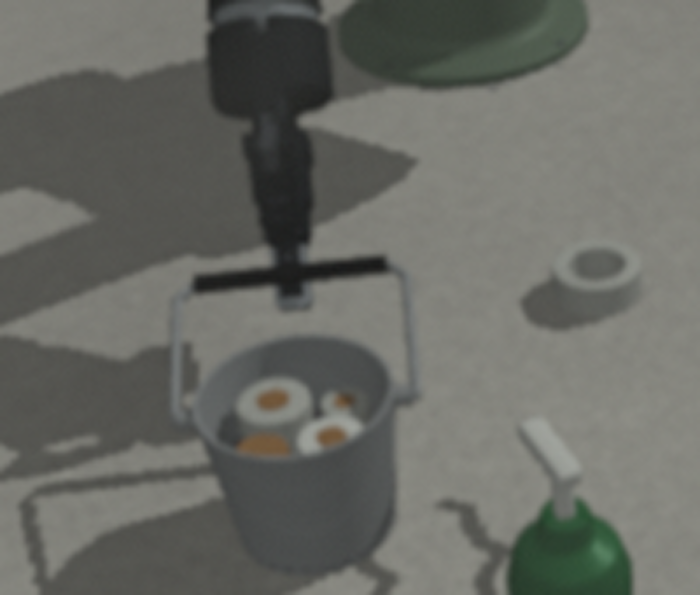

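View pics/wrist2.png

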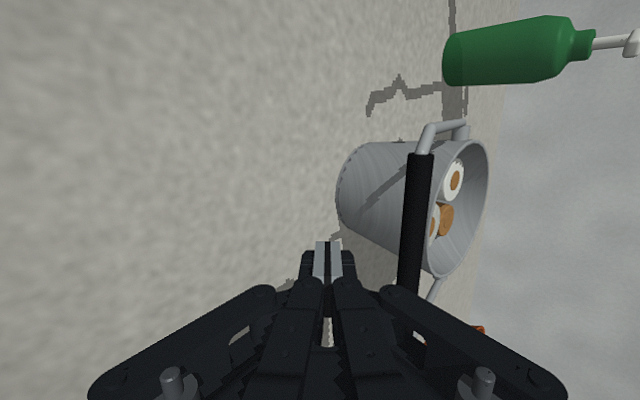

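```bash
python3 -m pendant '[[[0,0,0],[0.006,0,0.006],255],[[0,0,0],[0.005,0,0.005],255],[[0,0,0],[0.003,0,0.003],255],[[0,0,0],[0.001,0,0.001],255]]'
python3 - <<'E'
from h import *
snap('scene','scene3'); crop('scene3',100,90,300,260,3.5,'s3c')
f=snap('top','top3');crop('top3',370,110,500,260,5,'t3')
E
```

```text
time_s: 3.65
ee_pos: [0.4884, -0.1681, 0.085]
tool_rot: [0.682, 0.628, 0.253, 0.276]
contact_force: [-0.5, 0.4, -0.3]
finger_gap: 0.0001
```

View pics/s3c.png

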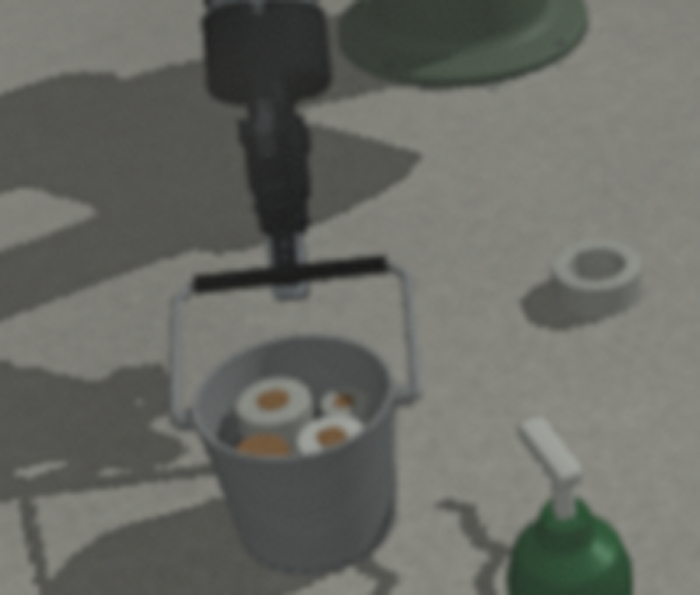

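View pics/t3.png

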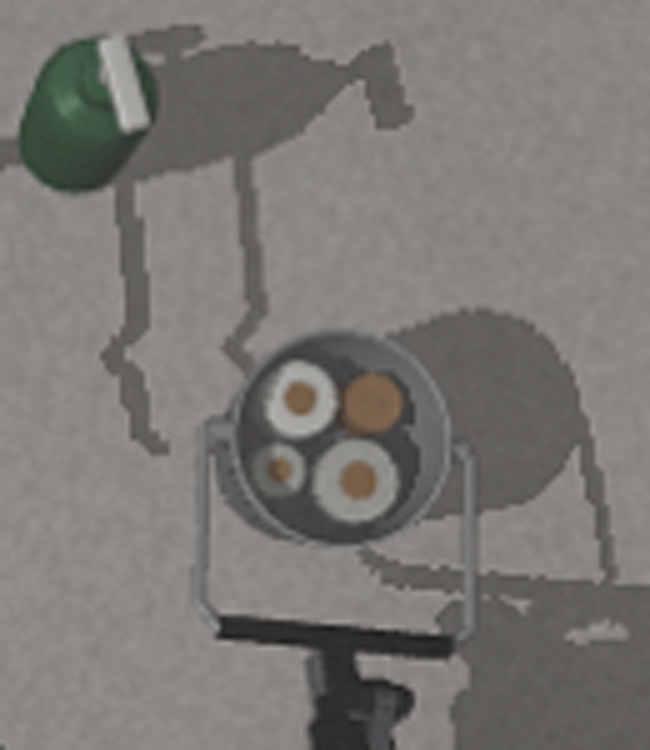

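```bash
python3 -m pendant '[[[0,0,0],[0.002,0,0.007],255],[[0,0,0],[0.002,0,0.007],255],[[0,0,0],[0.003,0,0.007],255],[[0,0,0],[0.004,0,0.007],255],[[0,0,0],[0.005,0,0.007],255]]'
python3 - <<'E'
from h import *
f=snap('top','top4')
snap('scene','scene4'); crop('scene4',100,90,300,260,3.5,'s4c')
E
```

```text
time_s: 4.25
ee_pos: [0.5022, -0.1669, 0.1174]
tool_rot: [0.684, 0.628, 0.253, 0.273]
contact_force: [-2.8, -0.9, 0.1]
finger_gap: 0.0001
```

View pics/s4c.png

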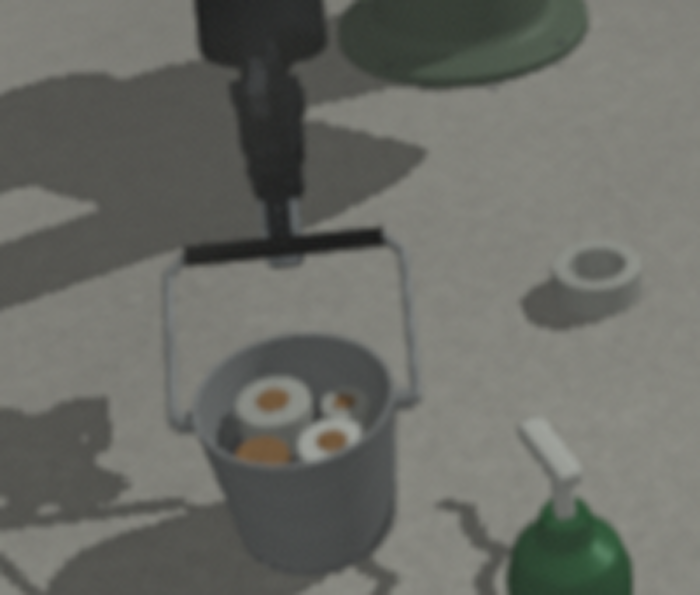

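```bash
cat >> h.py <<'E'
PX=np.array([.9966,-.083,0]);PY=np.array([.083,.9966,0])
def grip(tag):
    # grip + arm angle from side wires/grip pixels right of the arm, in pail frame
    f=load(tag);C=cloud(f)-[.5936,-.1738,0]; s=C@PX;l=C@PY;z=C[...,2]
    for a,b in [(.028,.052),(-.052,-.028)]:
        m=(l>a)&(l<b)&(z>.1)&(z<.25)&(s>-.12)&(s<.03)&((s**2+l**2>.058**2)|(z>.11))
        if m.sum(): print('grip side',a,m.sum(),'s',np.median(s[m]).round(4),'ztop',np.percentile(z[m],[50,90]).round(4),'angle',np.degrees(np.arctan2(np.median(z[m])-.004-.085,-np.median(s[m]))).round(1))
E
python3 - <<'E'
from h import *
grip('top0');grip('top4')
s=env.get_state();p=s['ee_pos']-[.5936,-.1738,0];print(p@PX,p@PY,p[2],s['contact_force'])
E
```

```text
grip side 0.028 47 s -0.0979 ztop [0.1111 0.1141] angle 12.7
grip side -0.052 50 s -0.0983 ztop [0.1102 0.1128] angle 12.1
grip side 0.028 53 s -0.0833 ztop [0.1395 0.1417] angle 31.2
grip side -0.052 53 s -0.0837 ztop [0.1392 0.1416] angle 30.9
-0.09025958141499328 -0.0012557313295932368 0.11865334888397998 [-2.59834183  0.19143593  0.37645407]
```

```bash
python3 -m pendant '[[[0,0,0],[0.005,0,0.006],255],[[0,0,0],[0.006,0,0.006],255],[[0,0,0],[0.006,-0.001,0.005],255],[[0,0,0],[0.007,-0.001,0.005],255],[[0,0,0],[0.007,-0.001,0.004],255]]'
python3 - <<'E'
from h import *
f=snap('top','top5');grip('top5')
s=env.get_state();p=s['ee_pos']-[.5936,-.1738,0];print(p@PX,p@PY,p[2],s['contact_force'])
E
```

```text
time_s: 4.85
ee_pos: [0.5356, -0.1707, 0.1451]
tool_rot: [0.682, 0.628, 0.253, 0.275]
contact_force: [-0.5, -0.5, 0.0]
finger_gap: -0.0001
grip side 0.028 56 s -0.0542 ztop [0.172  0.1747] angle 56.8
grip side -0.052 57 s -0.0545 ztop [0.1732 0.1751] angle 57.1
-0.056602367180003714 -0.0021617958166797978 0.14620692647801878 [ 1.32274957 -1.74164974 -0.15821827]
```

```bash
python3 -m pendant '[[[0,0,0],[0.006,0,0.004],255],[[0,0,0],[0.006,0,0.003],255],[[0,0,0],[0.0065,0,0.003],255],[[0,0,0],[0.0065,-0.001,0.002],255],[[0,0,0],[0.0065,-0.001,0.002],255]]'
python3 - <<'E'
from h import *
f=snap('top','top6');grip('top6')
s=env.get_state();p=s['ee_pos']-[.5936,-.1738,0];print(p@PX,p@PY,p[2],s['contact_force'])
E
```

```text
time_s: 5.4
ee_pos: [0.5667, -0.1723, 0.1584]
tool_rot: [0.683, 0.628, 0.253, 0.274]
contact_force: [0.1, -0.0, -1.1]
finger_gap: 0.0001
grip side 0.028 60 s -0.0231 ztop [0.1864 0.1884] angle 76.7
grip side -0.052 57 s -0.0231 ztop [0.186 0.189] angle 76.6
-0.025811965817405667 -0.0012160217165061349 0.15919022784427844 [ 0.18365777 -0.8366543  -0.10605631]
```

```bash
python3 -m pendant '[[[0,0,0],[0.007,-0.0005,0.001],255],[[0,0,0],[0.006,-0.0005,0.001],255],[[0,0,0],[0.005,-0.0005,0],255],[[0,0,0],[0.003,0,0],255],[[0,0,0],[0.001,0,0],255]]'
python3 - <<'E'
from h import *
f=snap('top','top7');grip('top7')
s=env.get_state();p=s['ee_pos']-[.5936,-.1738,0];print(p@PX,p@PY,p[2],s['contact_force'])
snap('scene','scene7'); crop('scene7',100,90,300,260,3.5,'s7c');crop('top7',370,110,500,260,5,'t7')
E
```

```text
time_s: 5.95
ee_pos: [0.5884, -0.174, 0.1603]
tool_rot: [0.683, 0.628, 0.253, 0.274]
contact_force: [-0.0, 0.5, 1.4]
finger_gap: 0.0001
grip side 0.028 58 s -0.0019 ztop [0.1891 0.1916] angle 88.9
grip side -0.052 57 s -0.0018 ztop [0.1887 0.191 ] angle 89.0
-0.005227013520234943 -0.0005706854316569293 0.16023388523910903 [ 0.54569236 -0.4258975   0.43730969]
```

View pics/s7c.png

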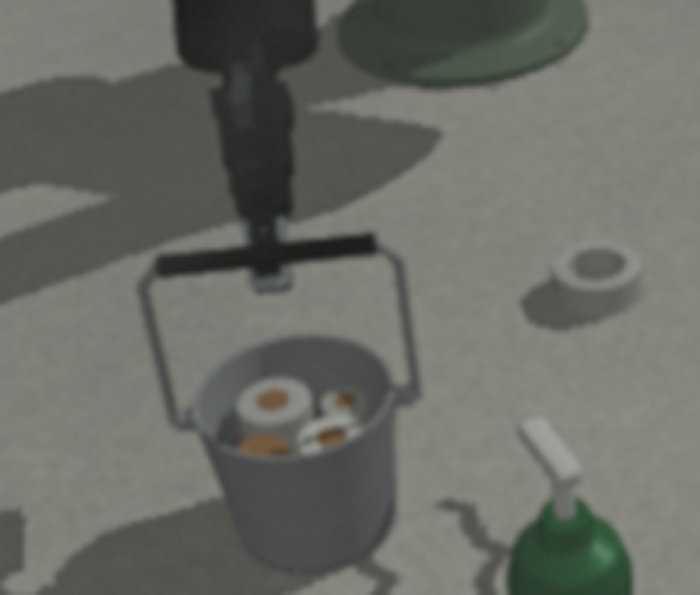

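View pics/t7.png

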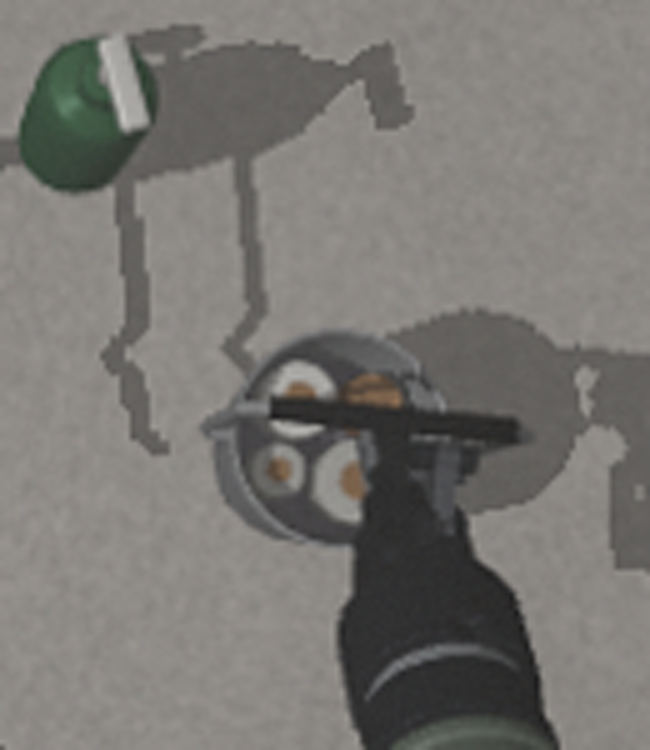

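```bash
python3 -m pendant '[[[0,0,0],[-0.005,0,-0.005],255],[[0,0,0],[-0.007,0,-0.007],255],[[0,0,0],[-0.014,0.001,0.014],255],[[0,0,0],[-0.02,0.001,0.022],255],[[0,0,0],[-0.025,0.001,0.027],255]]'
python3 -m pendant '[[[0,0,0],[-0.025,0,0.028],255],[[0.011,0.1305,0],[0,0,0.025],255],[[0.011,0.1305,0],[0,0,0.02],255],[[0.011,0.1305,0],[0.01,0,0.01],255],[[0.011,0.1305,0],[0.015,0,0.01],0]]'
python3 -m pendant '[[[0.011,0.1305,0],[0.015,0,0],0],[[0.010,0.11,0],[0.015,0,0],0],[[0,0,0],[0,0,0],0]]'
python3 - <<'E'
from h import *
f=snap('top','top8');grip('top8')
s=env.get_state();print(s['ee_pos'],R.from_quat(s['tool_rot']).as_matrix().round(3),s['joint_pos'].round(2),s['contact_force'],s['finger_gap'])
snap('scene','scene8'); crop('scene8',100,40,300,210,3.5,'s8c')
E
```

```text
time_s: 6.55
ee_pos: [0.5152, -0.1701, 0.2097]
tool_rot: [0.683, 0.628, 0.253, 0.272]
contact_force: [0.5, -1.0, 0.9]
finger_gap: 0.0001
time_s: 7.05
ee_pos: [0.5176, -0.1723, 0.2975]
tool_rot: [0.73, 0.669, 0.094, 0.101]
contact_force: [0.7, -1.8, -0.2]
finger_gap: 0.0135
time_s: 7.35
ee_pos: [0.5515, -0.1723, 0.2911]
tool_rot: [0.736, 0.677, 0.013, 0.009]
contact_force: [0.8, 0.5, -1.0]
finger_gap: 0.058
grip side 0.028 58 s -0.002 ztop [0.1886 0.1914] angle 88.8
grip side -0.052 30 s -0.0024 ztop [0.1896 0.1915] angle 88.7
[ 0.54966494 -0.17196397  0.29195806] [[ 0.084  0.996  0.034]
 [ 0.996 -0.085  0.003]
 [ 0.006  0.033 -0.999]] [-0.44  0.32 -0.05  1.18  0.02  1.22] [-0.35090217  0.24382778  0.75458266] 0.06532560691983205
```

View pics/s8c.png

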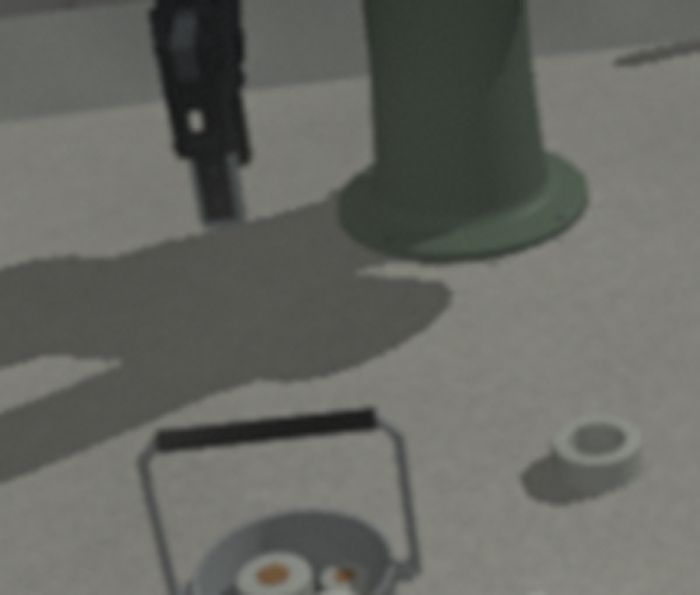

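```bash
python3 -m pendant '[[[0.003,0.034,0],[0.02,-0.001,0],0],[[0,0,0],[0.022,-0.001,0],0],[[0,0,0],[0,0,0],0],[[0,0,0],[0,0,-0.03],0],[[0,0,0],[0,0,-0.02],0]]'
python3 - <<'E'
from h import *
s=env.get_state();print(s['ee_pos'],R.from_quat(s['tool_rot']).as_matrix().round(3),s['finger_gap'])
snap('scene','scene9'); crop('scene9',100,40,300,210,3.5,'s9c'); snap('wrist','w9')
E
```

```text
time_s: 7.95
ee_pos: [0.5883, -0.1738, 0.2459]
tool_rot: [0.737, 0.676, 0.003, 0.001]
contact_force: [-0.4, -0.1, -0.6]
finger_gap: 0.0853
[ 0.58832044 -0.17382474  0.24588332] [[ 0.086  0.996  0.006]
 [ 0.996 -0.086  0.003]
 [ 0.003  0.006 -1.   ]] 0.08527087639298284
```

View pics/s9c.png

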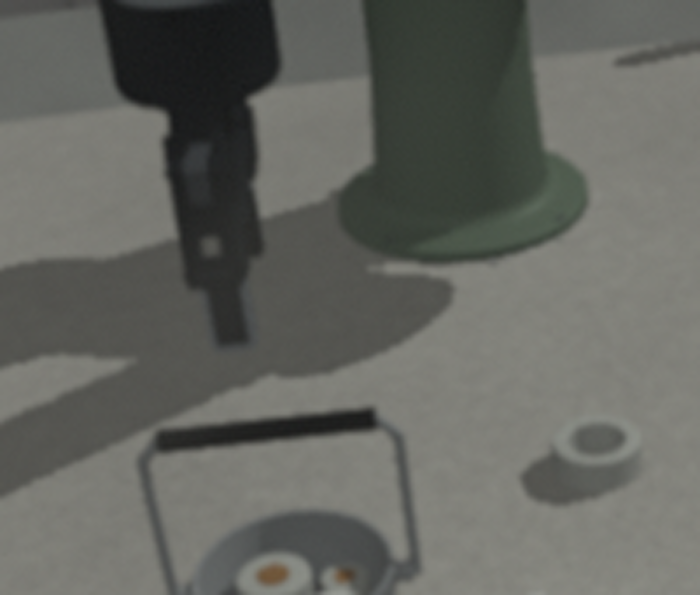

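View pics/w9.png

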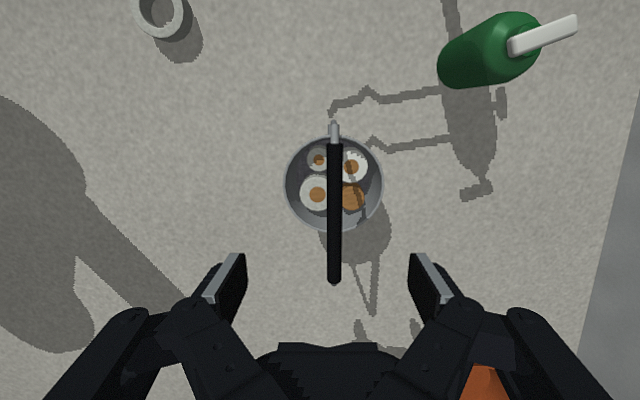

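```bash
python3 -m pendant '[[[0,0,0],[0.0035,0,-0.025],0],[[0,0,0],[0,0,-0.025],0],[[0,0,0],[0,0,-0.02],0],[[0,0,0],[0,0,-0.009],0],[[0,0,0],[0,0,0],0]]'
python3 - <<'E'
from h import *
s=env.get_state();print(s['ee_pos'],s['contact_force'],s['finger_gap'])
snap('scene','scene10'); crop('scene10',100,40,300,210,3.5,'s10c'); snap('wrist','w10')
E
```

```text
time_s: 8.55
ee_pos: [0.5927, -0.1738, 0.1673]
tool_rot: [0.737, 0.676, 0.003, 0.0]
contact_force: [0.0, -0.7, -0.3]
finger_gap: 0.0853
[ 0.59273322 -0.17382211  0.16731273] [ 0.02287685 -0.65240947 -0.25697428] 0.08531820384664354
```

View pics/s10c.png

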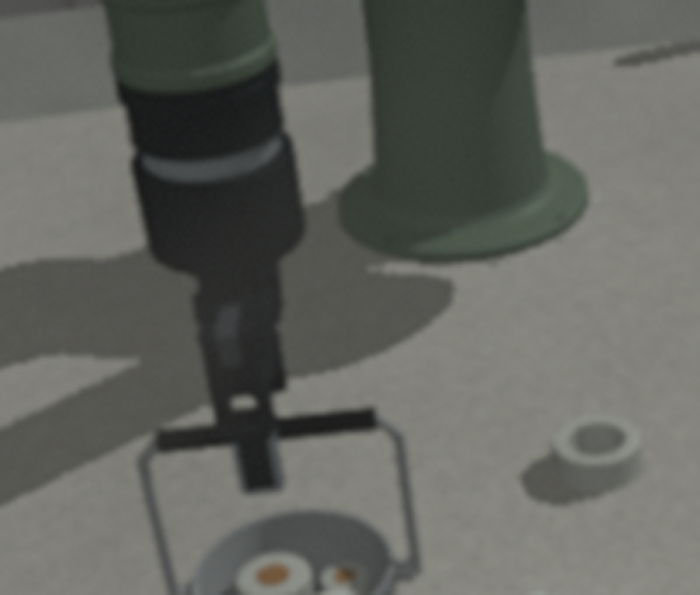

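View pics/w10.png

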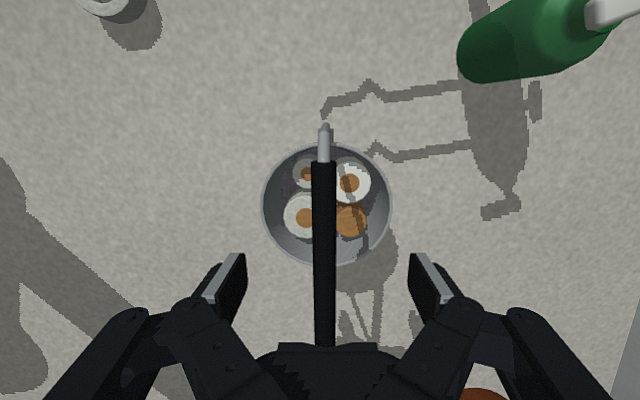

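```bash
python3 -m pendant '[[[0,0,0],[0,0,0],120],[[0,0,0],[0,0,0],180],[[0,0,0],[0,0,0],200],[[0,0,0],[0,0,0],255],[[0,0,0],[0,0,0],255]]' 50
python3 -m pendant '[[[0,0,0],[0,0,0],255],[[0,0,0],[0,0,0],255],[[0,0,0],[0,0,0],255]]'
python3 - <<'E'
from h import *
s=env.get_state();print(s['ee_pos'],s['contact_force'],s['torque'],s['finger_gap'])
E
```

```text
time_s: 9.15
ee_pos: [0.5939, -0.1739, 0.1671]
tool_rot: [0.737, 0.676, 0.003, 0.0]
contact_force: [-1.1, -0.5, -0.5]
finger_gap: 0.0122
time_s: 9.45
ee_pos: [0.5939, -0.1739, 0.1672]
tool_rot: [0.737, 0.676, 0.003, 0.001]
contact_force: [-1.2, 0.5, 2.4]
finger_gap: 0.0101
[ 0.5939451  -0.17387969  0.16722677] [-1.22838311  0.53812697  2.4428148 ] [0.02868313 0.06401006 0.02864818] 0.010144679598166813
```

```bash
python3 -m pendant '[[[0,0,0],[0,0,0.003],255],[[0,0,0],[0,0,0.004],255],[[0,0,0],[0,0,0.006],255],[[0,0,0],[0,0,0.008],255],[[0,0,0],[0,0,0.008],255]]'
python3 -m pendant '[[[0,0,0],[0,0,0],255],[[0,0,0],[0,0,0],255]]'
python3 - <<'E'
from h import *
s=env.get_state();print(s['ee_pos'],s['contact_force'],s['torque'],s['finger_gap'])
snap('scene','scene11'); crop('scene11',80,80,310,270,3,'s11c')
E
```

```text
time_s: 9.95
ee_pos: [0.5938, -0.1738, 0.1966]
tool_rot: [0.737, 0.676, 0.003, 0.0]
contact_force: [0.2, 0.1, -4.7]
finger_gap: 0.0102
time_s: 10.15
ee_pos: [0.5941, -0.174, 0.1965]
tool_rot: [0.737, 0.676, 0.003, 0.001]
contact_force: [0.6, -0.3, -5.5]
finger_gap: 0.0103
[ 0.59409264 -0.17402295  0.19647919] [ 0.57479124 -0.33318771 -5.52633337] [-0.03116528  0.02752088 -0.02093633] 0.010298587109204366
```

View pics/s11c.png

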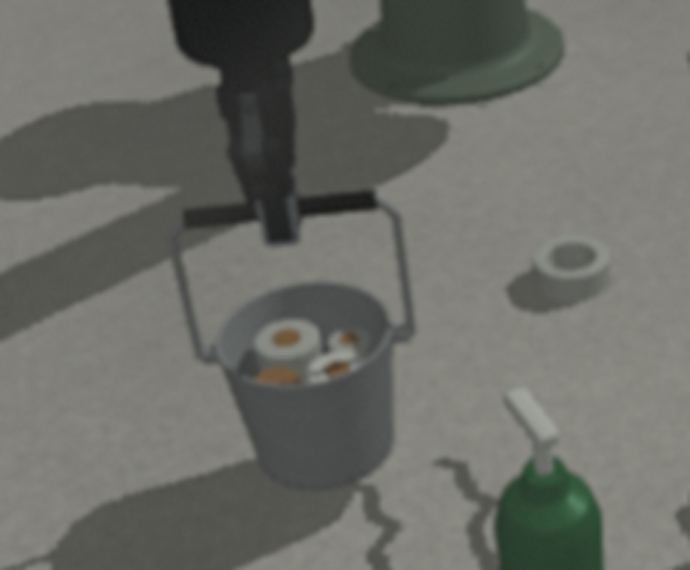

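```bash
python3 -m pendant '[[[0,0,0],[0,0,0.007],255],[[0,0,0],[-0.003,0,0.014],255],[[0,0,0],[-0.008,0.003,0.015],255],[[0,0,0],[-0.011,0.008,0.014],255],[[0,0,0],[-0.012,0.014,0.007],255]]'
python3 -m pendant '[[[0,0,0.02],[-0.012,0.018,0.002],255],[[0,0,0.02],[-0.012,0.020,0],255],[[0,0,0.02],[-0.012,0.020,0],255],[[0,0,0.02],[-0.012,0.020,0],255],[[0,0,0.02],[-0.012,0.020,0],255]]'
python3 -m pendant '[[[0,0,0.02],[-0.010,0.020,0],255],[[0,0,0.02],[-0.008,0.020,0],255],[[0,0,0.02],[-0.006,0.020,0],255],[[0,0,0.02],[-0.006,0.020,0],255],[[0,0,0.003],[-0.004,0.020,0],255]]'
python3 -m pendant '[[[0,0,0],[-0.004,0.019,0],255],[[0,0,0],[0,0.017,0],255],[[0,0,0],[0,0.014,0],255],[[0,0,0],[0,0.010,0],255],[[0,0,0],[0,0.006,0],255]]'
python3 -m pendant '[[[0,0,0],[0,0.002,0],255],[[0,0,0],[0,0,0],255],[[0,0,0],[0,0,0],255]]'
python3 - <<'E'
from h import *
s=env.get_state();print(s['ee_pos'],R.from_quat(s['tool_rot']).as_matrix().round(3),s['contact_force'],s['torque'],s['finger_gap'])
snap('scene','scene12'); snap('top','top12')
E
```

```text
time_s: 10.7
ee_pos: [0.5601, -0.1496, 0.256]
tool_rot: [0.737, 0.676, 0.003, 0.002]
contact_force: [0.4, -0.6, -5.3]
finger_gap: 0.0102
time_s: 11.2
ee_pos: [0.4991, -0.0501, 0.2568]
tool_rot: [0.702, 0.712, 0.003, 0.001]
contact_force: [-0.6, 0.1, -5.4]
finger_gap: 0.0101
time_s: 11.7
ee_pos: [0.4651, 0.0499, 0.2567]
tool_rot: [0.672, 0.741, 0.003, 0.001]
contact_force: [-0.0, -1.2, -5.8]
finger_gap: 0.0102
time_s: 12.2
ee_pos: [0.4618, 0.1158, 0.2561]
tool_rot: [0.672, 0.741, 0.003, 0.001]
contact_force: [-0.1, 0.2, -6.0]
finger_gap: 0.01
time_s: 12.5
ee_pos: [0.4618, 0.1166, 0.2551]
tool_rot: [0.672, 0.74, 0.003, 0.0]
contact_force: [0.7, -0.6, -5.5]
finger_gap: 0.0104
[0.46182845 0.11664352 0.25505258] [[-0.097  0.995  0.004]
 [ 0.995  0.097  0.003]
 [ 0.003  0.004 -1.   ]] [ 0.71522291 -0.58955768 -5.52481645] [-0.04750533 -0.0113393  -0.01589734] 0.010449040331016535
```

View pics/scene12.png

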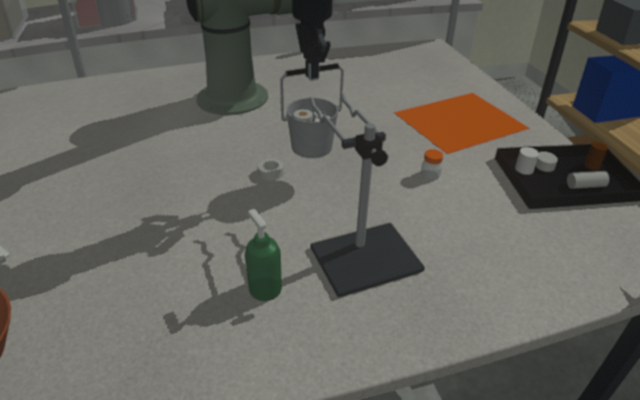

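View pics/top12.png

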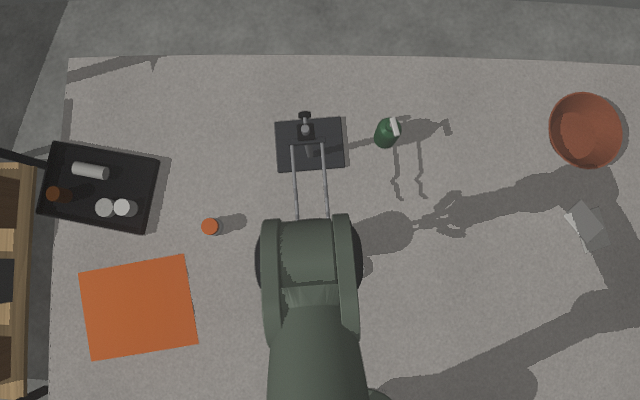

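Run:
```python
from h import *
crop('scene12',270,50,400,170,6,'s12c')
```

```text
(no output)
```

View pics/s12c.png

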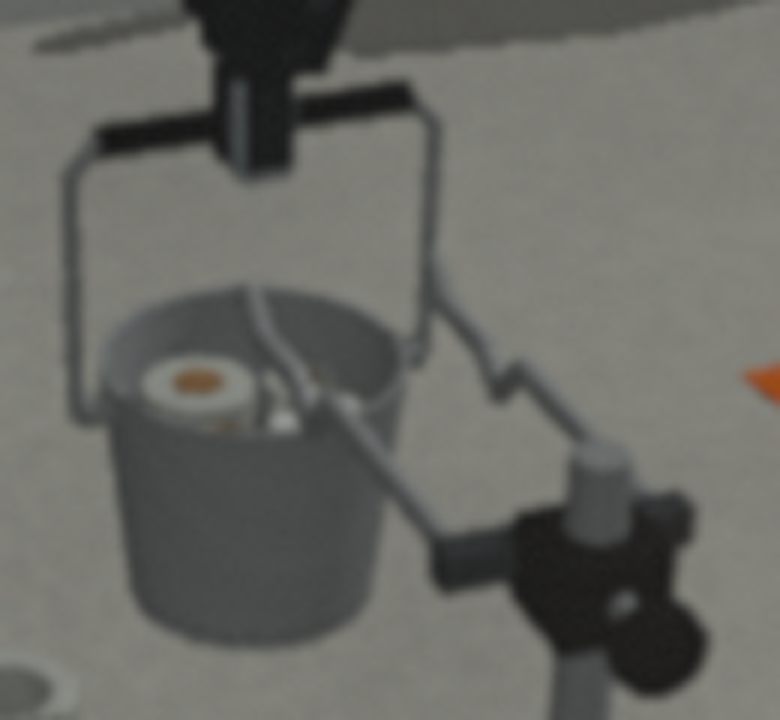

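Run:
```python
from h import *
f=load('scene12'); c=lambda x,y:(270+(x+.5)/6-.5,50+(y+.5)/6-.5)
for n,p,z in [('dipR',(312,397),.231),('dipL',(500,393),.231),('tipR',(250,290),.248),('tipL',(430,262),.248),('gripA',(100,140),.273),('gripB',(408,96),.273),('earA',(92,410),.173),('earB',(415,353),.173)]:
    u,v=c(*p); q=onplane(f,u,v,z)[0]; d=pts(f,round(u),round(v))[0]; print(n,q.round(4),'depth',d.round(4))
a=onplane(f,*c(100,140),.273)[0];b=onplane(f,*c(408,96),.273)[0];print('grip mid',(a+b)/2,'len',np.linalg.norm(a-b),'yaw',np.arctan2(-(b-a)[0],(b-a)[1]))
C=cloud(f)
vv,uu=np.nonzero((C[...,2]>.262)&(C[...,2]<.285)&(abs(C[...,0]-.46)<.03)&(abs(C[...,1]-.12)<.07)); P=C[vv,uu]; m=(abs(P[:,1]-.117)>.02); P=P[m]; print(len(P),P.min(0),P.max(0),np.median(P,0))
```

```text
dipR [0.58   0.1021 0.231 ] depth [0.5847 0.1015 0.2331]
dipL [0.5925 0.1595 0.231 ] depth [0.5887 0.1612 0.2289]
tipR [0.5375 0.0939 0.248 ] depth [0.5374 0.0935 0.2478]
tipL [0.5333 0.1555 0.248 ] depth [0.5279 0.1569 0.2458]
gripA [0.4684 0.062  0.273 ] depth [0.4705 0.061  0.2739]
gripB [0.4602 0.1709 0.273 ] depth [0.4611 0.1715 0.2724]
earA [0.4691 0.0566 0.173 ] depth [0.4705 0.0564 0.1736]
earB [0.4585 0.1778 0.173 ] depth [0.4598 0.1779 0.1747]
grip mid [0.46426726 0.11644114 0.273     ] len 0.10925228309178099 yaw 0.07505047623622152
251 [0.45245272 0.05061049 0.26221851] [0.47521125 0.18376184 0.27853742] [0.4655532  0.09436004 0.27263477]
```

```bash
python3 -m pendant '[[[0,0,0],[0,0.003,0.001],255],[[0,0,0],[0.004,0.001,0.001],255],[[0,0,0],[0.008,0.001,0],255],[[0,0,0],[0.011,0.001,0],255],[[0,0,0],[0.012,0.001,0],255]]'
python3 -m pendant '[[[0,0,0],[0.012,0.001,0],255],[[0,0,0],[0.012,0.0015,0],255],[[0,0,0],[0.010,0.001,0],255],[[0,0,0],[0.006,0.001,0],255],[[0,0,0],[0,0,0],255]]'
python3 - <<'E'
from h import *
s=env.get_state();print(s['ee_pos'],s['contact_force'],s['torque'],s['finger_gap'])
snap('scene','scene13'); crop('scene13',270,50,400,170,6,'s13c')
E
```

```text
time_s: 13.1
ee_pos: [0.4981, 0.1243, 0.2571]
tool_rot: [0.672, 0.741, 0.003, 0.0]
contact_force: [0.6, -0.1, -5.5]
finger_gap: 0.0104
time_s: 13.6
ee_pos: [0.5378, 0.1287, 0.2567]
tool_rot: [0.672, 0.741, 0.003, 0.0]
contact_force: [0.0, 0.5, -5.1]
finger_gap: 0.0105
[0.53779724 0.12869029 0.25671397] [ 0.04630322  0.54332215 -5.05416538] [ 0.05003252 -0.0009202   0.03856718] 0.010504909927459552
```

View pics/s13c.png

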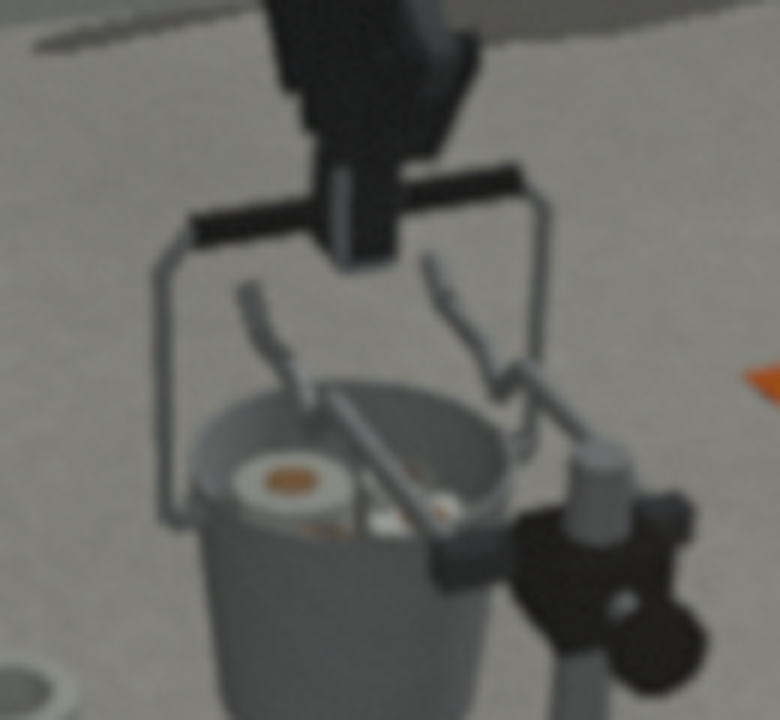

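```bash
python3 -m pendant '[[[0,0,0],[0.006,0.0005,0],255],[[0,0,0],[0.011,0.001,0],255],[[0,0,0],[0.012,0.001,0],255],[[0,0,0],[0.010,0.0005,0],255],[[0,0,0],[0.006,0.0005,0],255]]'
python3 -m pendant '[[[0,0,0],[0,0,-0.004],255],[[0,0,0],[0,0,-0.004],255],[[0,0,0],[0,0,0],255],[[0,0,0],[0,0,0],255]]'
python3 - <<'E'
from h import *
s=env.get_state();print(s['ee_pos'],s['contact_force'],s['torque'],s['finger_gap'])
snap('scene','scene14'); crop('scene14',290,70,420,190,6,'s14c')
E
```

```text
time_s: 14.15
ee_pos: [0.5831, 0.1321, 0.257]
tool_rot: [0.672, 0.741, 0.003, 0.0]
contact_force: [0.1, -0.5, -6.0]
finger_gap: 0.0103
time_s: 14.55
ee_pos: [0.5812, 0.1321, 0.2488]
tool_rot: [0.672, 0.741, 0.002, -0.0]
contact_force: [-0.7, 0.1, -6.4]
finger_gap: 0.0099
[0.58122653 0.13212182 0.24879643] [-0.67922236  0.14790387 -6.44470007] [ 0.0166476  -0.02580877 -0.02361821] 0.00989842751819048
```

View pics/s14c.png

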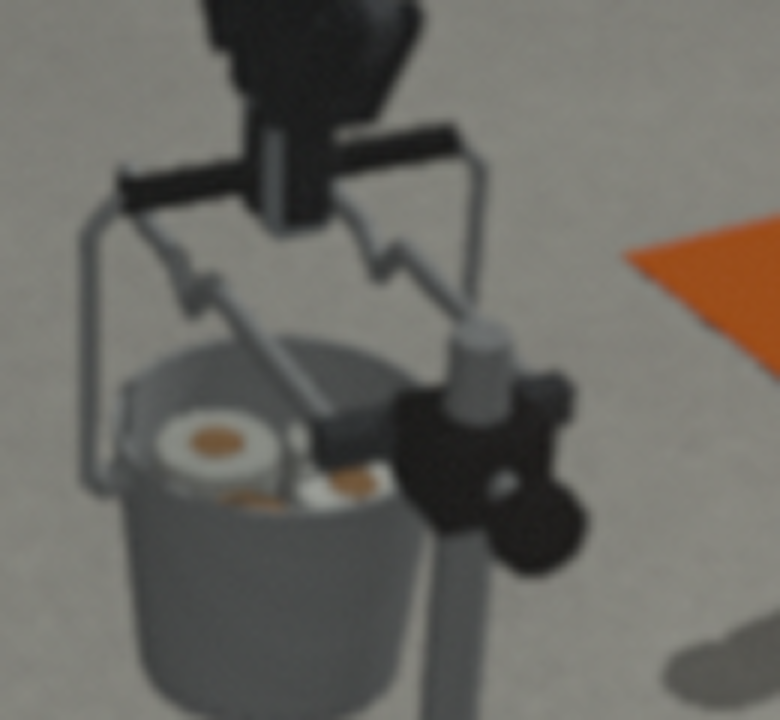

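```bash
python3 -m pendant '[[[0,0,0],[0.001,0,-0.003],255],[[0,0,0],[0,0,-0.003],255],[[0,0,0],[0,0,-0.003],255],[[0,0,0],[0,0,-0.003],255],[[0,0,0],[0,0,0],255]]'
python3 - <<'E'
from h import *
s=env.get_state();print(s['ee_pos'],s['contact_force'],s['torque'],s['finger_gap'])
f=snap('scene','scene15'); crop('scene15',290,70,420,190,6,'s15c')
E
```

```text
time_s: 15.1
ee_pos: [0.5824, 0.1321, 0.2363]
tool_rot: [0.672, 0.741, 0.002, -0.0]
contact_force: [-1.1, 0.0, -5.4]
finger_gap: 0.0103
[0.58240844 0.13209643 0.23630248] [-1.06308659  0.0146187  -5.3593177 ] [ 0.00657857 -0.00919103  0.00604292] 0.010305591455733131
```

View pics/s15c.png

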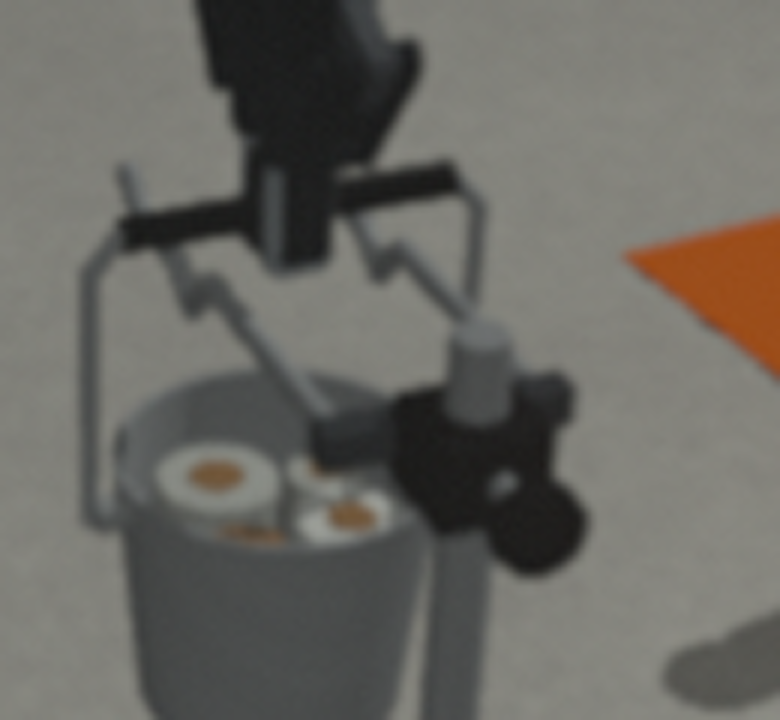

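```bash
python3 -m pendant '[[[0,0,0],[0,0,-0.002],255],[[0,0,0],[0,0,-0.002],255],[[0,0,0],[0,0,-0.002],255],[[0,0,0],[0,0,0],255]]'
python3 -m pendant '[[[0,0,0],[0,0,-0.001],255],[[0,0,0],[0,0,-0.001],255],[[0,0,0],[0,0,0],255]]'
python3 -m pendant '[[[0,0,0],[0,0,-0.001],255],[[0,0,0],[0,0,-0.001],255],[[0,0,0],[0,0,0],255]]'
```

```text
time_s: 15.55
ee_pos: [0.5826, 0.1321, 0.2306]
tool_rot: [0.672, 0.741, 0.003, -0.0]
contact_force: [-0.8, -0.9, -5.4]
finger_gap: 0.0106
time_s: 15.85
ee_pos: [0.5828, 0.1321, 0.2289]
tool_rot: [0.672, 0.741, 0.003, 0.0]
contact_force: [0.4, -0.4, -6.1]
finger_gap: 0.0101
time_s: 16.15
ee_pos: [0.5827, 0.1321, 0.2268]
tool_rot: [0.672, 0.741, 0.003, 0.0]
contact_force: [1.2, -0.3, -6.2]
finger_gap: 0.0102
```

```bash
python3 -m pendant '[[[0,0,0],[0,0,-0.001],255],[[0,0,0],[0,0,-0.001],255],[[0,0,0],[0,0,0],255]]'
```

```text
time_s: 16.45
ee_pos: [0.5827, 0.1321, 0.2248]
tool_rot: [0.672, 0.741, 0.003, 0.0]
contact_force: [0.4, 0.2, -5.8]
finger_gap: 0.0101
```

Still free (−5.8 N is the pail's weight); I'll keep feeling down in 1 mm steps.

```bash
python3 -m pendant '[[[0,0,0],[0,0,-0.001],255],[[0,0,0],[0,0,-0.001],255],[[0,0,0],[0,0,0],255]]'
```

```text
time_s: 16.75
ee_pos: [0.5827, 0.1321, 0.2228]
tool_rot: [0.672, 0.741, 0.003, 0.0]
contact_force: [-0.1, -0.6, -5.6]
finger_gap: 0.0101
```

```bash
python3 -m pendant '[[[0,0,0],[0,0,-0.001],255],[[0,0,0],[0,0,0],255]]'
```

```text
time_s: 16.95
ee_pos: [0.5827, 0.1321, 0.2219]
tool_rot: [0.672, 0.741, 0.003, 0.0]
contact_force: [-0.1, -0.4, -6.1]
finger_gap: 0.0104
```

Run:
```python
from h import *
f=snap('scene','scene16'); crop('scene16',290,70,420,190,6,'s16c')
```

```text
(no output)
```

View pics/s16c.png

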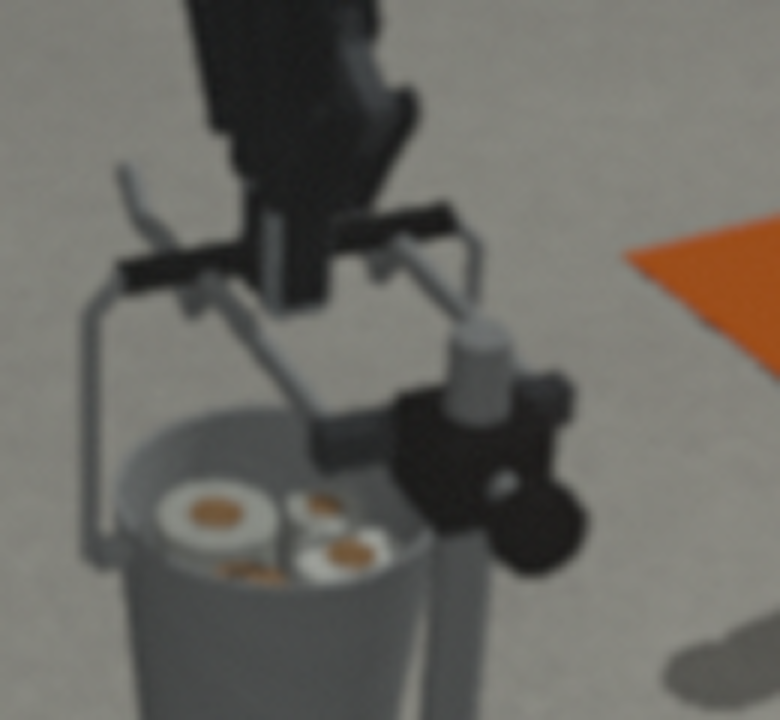

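```bash
python3 -m pendant '[[[0,0,0],[0,0,-0.001],255],[[0,0,0],[0,0,0],255]]'
```

```text
time_s: 17.2
ee_pos: [0.5829, 0.1322, 0.2212]
tool_rot: [0.672, 0.741, 0.003, 0.0]
contact_force: [-0.1, 0.5, -3.7]
finger_gap: 0.0102
```

```bash
python3 -m pendant '[[[0,0,0],[0,0,-0.001],255],[[0,0,0],[0,0,0],255]]'
```

```text
time_s: 17.4
ee_pos: [0.583, 0.1322, 0.221]
tool_rot: [0.672, 0.741, 0.003, 0.001]
contact_force: [-3.6, 0.1, 1.8]
finger_gap: 0.0101
```

```bash
python3 -m pendant '[[[0,0,0],[0,0,-0.001],255],[[0,0,0],[0,0,0],255]]'
```

```text
time_s: 17.6
ee_pos: [0.5831, 0.1322, 0.2207]
tool_rot: [0.672, 0.741, 0.003, 0.001]
contact_force: [-4.9, -1.8, 8.6]
finger_gap: 0.0102
```

```bash
python3 -m pendant '[[[0,0,0],[-0.0005,0,0.0015],255],[[0,0,0],[0,0,0],255]]'
```

```text
time_s: 17.8
ee_pos: [0.5827, 0.1321, 0.2208]
tool_rot: [0.672, 0.741, 0.003, 0.001]
contact_force: [-0.8, 0.4, 2.0]
finger_gap: 0.0102
```

```bash
python3 -m pendant '[[[0,0,0],[-0.001,0,0],255],[[0,0,0],[0,0,0],255]]'
python3 - <<'E'
from h import *
f=snap('scene','scene17'); crop('scene17',290,70,420,190,6,'s17c')
E
```

```text
time_s: 18.0
ee_pos: [0.5825, 0.1322, 0.2208]
tool_rot: [0.672, 0.741, 0.004, 0.001]
contact_force: [3.1, -0.2, -0.3]
finger_gap: 0.0103
```

View pics/s17c.png

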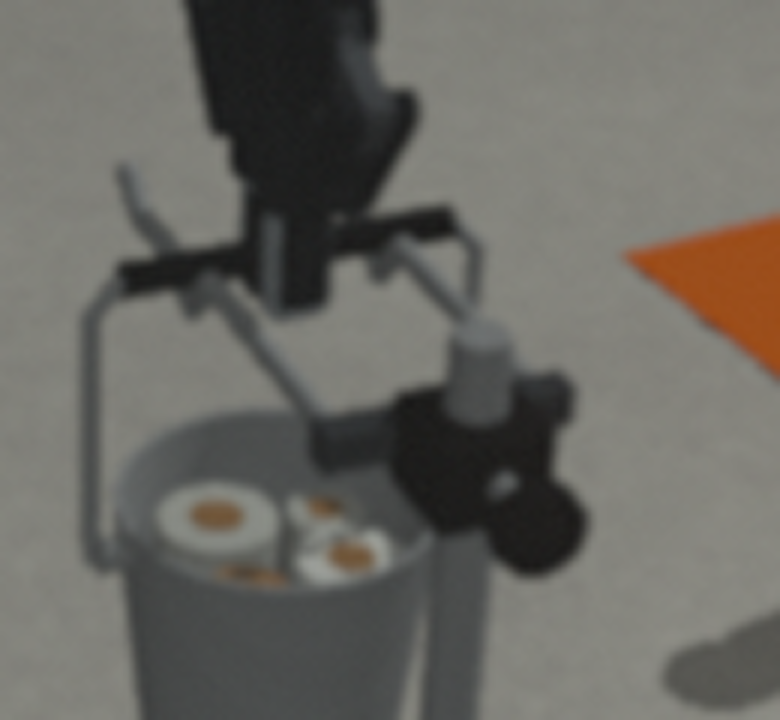

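```bash
python3 -m pendant '[[[0,0,0],[0.0008,0,0],255],[[0,0,0],[0,0,0],255],[[0,0,0],[0,0,0],255]]'
```

```text
time_s: 18.35
ee_pos: [0.5826, 0.1321, 0.2208]
tool_rot: [0.672, 0.741, 0.003, 0.001]
contact_force: [1.9, -0.1, 1.7]
finger_gap: 0.0101
```

```bash
python3 -m pendant '[[[0,0,0],[0,0,0],255],[[0,0,0],[0,0,0],255],[[0,0,0],[0,0,0],225],[[0,0,0],[0,0,0],218],[[0,0,0],[0,0,0],212]]' 20
python3 -m pendant '[[[0,0,0],[0,0,0],205],[[0,0,0],[0,0,0],195],[[0,0,0],[0,0,0],180],[[0,0,0],[0,0,0],165]]'
python3 - <<'E'
from h import *
s=env.get_state();print(s['ee_pos'],s['contact_force'],s['torque'],s['finger_gap'])
f=snap('scene','scene18'); crop('scene18',270,60,400,180,6,'s18c')
E
```

```text
time_s: 18.85
ee_pos: [0.5812, 0.1322, 0.2201]
tool_rot: [0.672, 0.741, 0.002, -0.001]
contact_force: [1.2, 0.1, 1.3]
finger_gap: 0.0145
time_s: 19.25
ee_pos: [0.5818, 0.1322, 0.2203]
tool_rot: [0.672, 0.741, 0.003, -0.0]
contact_force: [0.6, 0.1, 0.2]
finger_gap: 0.0303
[0.58182187 0.13215705 0.220314  ] [0.61841134 0.10768511 0.22484137] [-0.02630084 -0.01114269 -0.05515031] 0.03027210924506742
```

View pics/s18c.png

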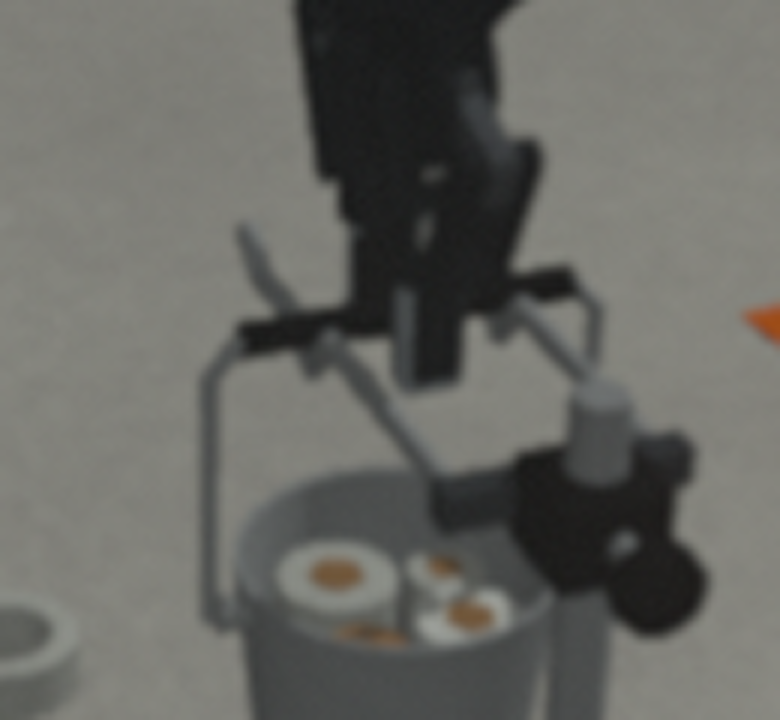

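```bash
python3 -m pendant '[[[0,0,0],[0,0,0],120],[[0,0,0],[0,0,0],120],[[0,0,0],[0,0,0.004],120],[[0,0,0],[0,0,0.008],120],[[0,0,0],[0,0,0.012],120]]'
python3 -m pendant '[[[0,0,0],[0,0,0.02],120],[[0,0,0],[0,0,0.03],120],[[0,0,0],[0,0,0.03],120],[[0,0,0],[0,0,0.02],120],[[0,0,0],[-0.02,0,0.01],120]]'
python3 -m pendant '[[[0,0,0],[-0.04,0,0],120],[[0,0,0],[-0.045,0,0],120],[[0,0,0],[-0.045,0,0],120],[[0,0,0],[-0.03,0,0],120],[[0,0,0],[0,0,0],120]]'
python3 - <<'E'
from h import *
s=env.get_state();print(s['ee_pos'],s['contact_force'],s['torque'],s['finger_gap'])
for t in 'ab':
    f=snap('scene','scene19'+t); snap('top','top19'+t)
crop('scene19b',270,60,430,200,5,'s19c')
a=cv2.imread('pics/scene19a.png').astype(int);b=cv2.imread('pics/scene19b.png').astype(int);print('diff',np.abs(a-b)[60:200,270:430].max())
E
```

```text
time_s: 19.8
ee_pos: [0.5818, 0.1321, 0.245]
tool_rot: [0.672, 0.741, 0.002, -0.0]
contact_force: [0.1, 0.8, 0.7]
finger_gap: 0.0452
time_s: 20.3
ee_pos: [0.5643, 0.132, 0.3576]
tool_rot: [0.672, 0.74, 0.005, 0.002]
contact_force: [0.7, 0.3, -0.0]
finger_gap: 0.0453
time_s: 20.8
ee_pos: [0.399, 0.1323, 0.3564]
tool_rot: [0.671, 0.741, 0.003, 0.001]
contact_force: [1.2, 0.7, 0.1]
finger_gap: 0.0453
[0.39896166 0.1322857  0.35641211] [1.16379914 0.67265858 0.07689087] [-0.05914009 -0.04072174 -0.01324449] 0.045304742527835506
diff 6
```

View pics/s19c.png

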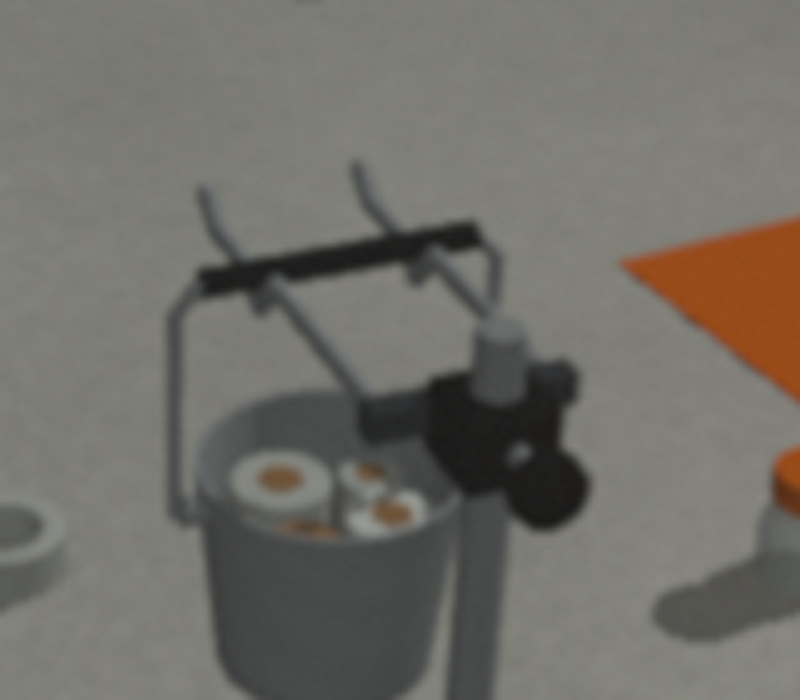

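View pics/top19b.png

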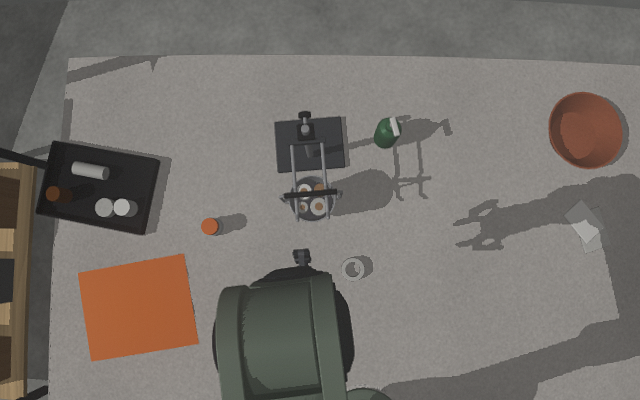

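View pics/scene19b.png

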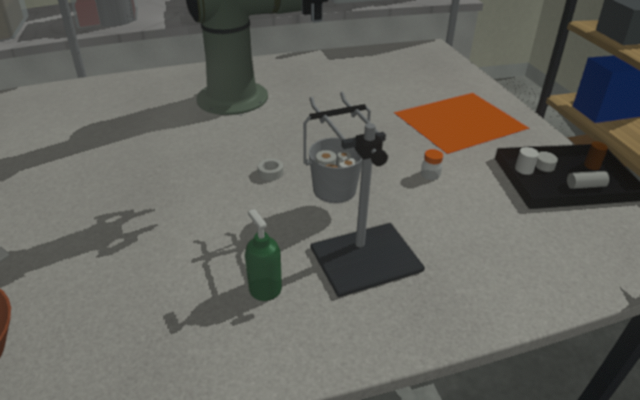

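The grip lies in both dips, at (263,285) and (420,262) in the crop. The pail hangs clear, and the bottle, tape roll and jar have not moved. I'll let it settle and check that it's still.

```bash
python3 -m pendant '[[[0,0,0],[0,0,0],120],[[0,0,0],[0,0,0],120],[[0,0,0],[0,0,0],120],[[0,0,0],[0,0,0],120],[[0,0,0],[0,0,0],120]]'
python3 -m pendant '[[[0,0,0],[0,0,0],120],[[0,0,0],[0,0,0],120],[[0,0,0],[0,0,0],120],[[0,0,0],[0,0,0],120],[[0,0,0],[0,0,0],120]]'
python3 - <<'E'
from h import *
snap('scene','scene20');f=snap('top','top20')
a=cv2.imread('pics/scene19a.png').astype(int);b=cv2.imread('pics/scene20.png').astype(int);print('diff',np.abs(a-b)[60:210,270:430].max())
C=cloud(f); m=(C[...,2]>.225)&(C[...,2]<.26)&(abs(C[...,0]-.58)<.02)&(f['pixels'].astype(int).sum(2)<110)
P=C[m];print(m.sum(),P.mean(0),P[:,2].max())
g0=load('top0')
for n,a,b,cc,dd,z0,z1 in [('tape',335,370,250,285,.018,.03),('jar',198,225,214,240,.05,.07),('san',365,410,110,155,.1,.17)]:
  for C in (cloud(g0),cloud(f)):
    vv,uu=np.nonzero((C[...,2]>z0)&(C[...,2]<z1)); s=(uu>a)&(uu<b)&(vv>cc)&(vv<dd); P=C[vv[s],uu[s]]; print(n,P.mean(0).round(4))
env.sign_off()
E
```

```text
time_s: 21.5
ee_pos: [0.4022, 0.1321, 0.3544]
tool_rot: [0.672, 0.741, 0.003, 0.0]
contact_force: [-0.2, 0.9, 0.7]
finger_gap: 0.045
time_s: 22.0
ee_pos: [0.4021, 0.1321, 0.3546]
tool_rot: [0.672, 0.741, 0.003, 0.0]
contact_force: [-0.9, 0.9, 0.8]
finger_gap: 0.045
diff 5
1 [0.57614166 0.14507775 0.23886874] 0.2388687432317096
tape [0.4134 0.0294 0.0228]
tape [0.4135 0.0291 0.0228]
jar [0.5173 0.392  0.0585]
jar [0.5175 0.3919 0.0586]
san [ 0.755  -0.0511  0.1282]
san [ 0.7551 -0.0514  0.128 ]
the job is handed in; nothing more can be done
```

The pail is hanging on the twin-prong hook with its grip in both dips, and the job was handed in at about 22 s of the 72 s allowed.

- **Handle:** I swung it up with the closed fingertips from below, without pinching, to about 89°. The pail did not visibly move.
- **Lift and approach:** I lifted the pail by the grip, and it looked level in the picture after the lift. I brought it in over the tips from the front with the grip about 0.27 m up.
- **Letting down:** I felt for the hook in 1 mm steps. The grip seated at about 0.239 m, within the given 0.214 to 0.244 m.
- **Force on the hook:** One step too many pressed the hook with roughly 14–15 N, under the 20 N limit. I backed off straight away, eased the sideways force and opened the fingers gradually.

**Last checks:**
- The scene picture shows the grip in both dips and the pail hanging clear of the robot.
- Pictures about 1 s apart differ only by noise, so the pail is still.
- The sanitizer, tape roll and jar are within 0.3 mm of where they started.
- A final depth check of the grip's height found only one usable pixel (0.239 m), so it adds little. Seating rests on the pictures and the forces I felt.

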